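Reset the tripped wood-burning power unit

TASK

The overload breaker of the wood-burning power unit has tripped. With the unit still switched off, reach a fingertip down into the round well in its control panel and push the sunken red reset button fully home; then switch the unit on by pressing the green-marked end of the black rocker all the way down, and move clear. Only touch and press: leave the heat dial as it is set, keep off the hot handpiece clipped to the side, do not shove or lift the unit, and leave the mug, bottle, pencil and tin where they stand.

Things in the scene. Friction and masses are not known exactly. Their poses are not given: they have to be found in the camera images.
- unit: White sheet-metal power unit standing loose on rubber feet (about 3 kg), 260 mm wide (its y), 190 mm deep (its x), console-shaped: 60 mm high at the front edge (-x, towards the robot at yaw 0), 107 mm high at the rear; the sloping part between x = -95 mm and x = +35 mm is the control panel, behind it is a flat louvred top. Origin: middle of the footprint, on the table; z up, y towards its left side (the well's side).
- panel: Grey control panel, 138 mm along the slope by 252 mm, sloping 20 deg (0.349 rad). Origin: middle of its face. Axes: x up the slope (away from the front edge), y to the left along the slope's level line, z square out of the face (up and towards the front). On it, all half-way up the slope: the well at y = +75 mm, the heat dial at y = 0, the rocker at y = -75 mm.
- well_mouth (a point): Centre of the mouth of the round well, in the plane of the panel's face; axes as the panel's. The well is 50 mm in diameter and 30 mm deep, straight-walled and square to the panel, with a low black bezel; the reset button stands in the middle of its floor.
- reset_top (a point): Centre of the flat top of the red reset button (18 mm in diameter). It moves with the button: 18 mm below the panel's face when tripped, 24 mm below when fully home (6 mm above the well's floor). z points out of the well.
- reset (a joint): Travel of the reset button in m: 0 standing out (tripped), 0.006 fully home. It moves into the panel, square to its face, takes about 4 N to push and stays where it is pushed; it does not spring back.
- rocker_on_end (a point): Point on the face of the rocker's green-marked ON end, in the middle of its width and 16 mm from the pivot (towards the upper, rear end); it moves with the rocker: about 12 to 13 mm above the panel's face when off, 7 mm above it when on. The black rocker is 44 mm long (along the panel's x) by 26 mm wide, a shallow V of two 22 mm faces; its pivot lies across the panel.
- rocker (a joint): Rocker angle in rad: 0 off (front face level with the panel, green rear face standing up at 0.42 rad), 0.42 on (green face pressed down parallel to the panel). About 3 to 4 N at the green end moves it; it stays where it is left.
- dial_mark (a point): Point on the rim of the black heat dial, at its white pointer, 18 mm from the dial's axis and 5 mm above the panel. The dial is 38 mm in diameter and 19 mm high, in the middle of the panel, and turns easily; leave it as set.
- handpiece: Hot wood-handled burning pen lying in clips along the unit's right-hand (-y) side, about 165 mm long along the unit's x and 23 mm thick, axis 29 mm outside the side wall and 75 mm above the table. Origin: on its axis, about the middle. Its red cord runs to the front of the unit. Not to be touched.
- mug: White mug, 82 mm in diameter, 95 mm high, loose; stands to one side of the unit. Origin: middle of its underside.
- bottle: Green glass bottle, 60 mm in diameter, 190 mm high, loose; stands on the other side of the unit. Origin: middle of its underside.
- nib_tin: Round brass-coloured tin, 75 mm in diameter, 24 mm high, loose, behind the unit. Origin: middle of its underside.
- pencil: Orange pencil, 168 mm long (its x), 8 mm thick, loose, lying in front of the unit. Origin: middle of its underside.

How it is judged:
By the outcome, as a careful person would: the job done as asked, in the order asked, and still so for the second after the job is handed in, with the robot touching nothing.
It also fails if it takes over 40 s, if anything falls off the work surface, if the arm or the gripper's body presses on something with over 40 N, if the wrist force passes 120 N, or if a joint passes its speed limit or range.

ROBOT

A 7-joint arm with a two-finger parallel gripper is mounted at the origin on the work surface. World frame = base frame: x ahead of the robot, y to its left, z up, the work surface at z = 0. Lengths are in m, angles in rad, forces in N, time in s.
With the tool pointing down it reaches from about 0.4 to 0.85 m from the base axis. Payload 4.5 kg.
Tool frame: the origin (TCP) lies midway between the tips of the shut fingers; the grasp point (between the pads) lies 19 mm behind it; z points along the fingers, y is the direction in which the jaws open and shut (so a half turn about z gives the same grasp; the last joint's range is limited). The gripper opens to 88 mm and grips with 3 to 60 N. Pads are 18 mm wide; open, the fingers measure 123 mm over their backs; the gripper's body (75 mm by 187 mm) begins 45 mm behind the grasp point.
Start: joints at [-1.22, 0.689, -0.195, 1.565, 0.157, 0.902, -0.215], TCP at [0.195, 0.594, 0.239] pointing down, gripper open.
Joint ranges: [-3.01, 3.01], [-0.46, 2.08], [-1.47, 1.51], [0.13, 2.56], [-1, 4.14], [0.04, 2.09], [-2.66, 2.66]. Speed limits (rad/s): [2.57, 2.57, 3.14, 3.14, 3.14, 3.14, 3.14].

INTERFACE

Orientations are given as a unit quaternion [x, y, z, w].
In Python, from plant import r gives the robot as it stands. The module is installed in compiled form; this text tells all that it offers.
- The arm moves only by the shell command python3 -m jog 'ROWS' [FORCE]. ROWS is JSON, a list of rows, each an object with "translation": the shift along the tool's x, y, z in units of 40 mm (1.0 is 40 mm), a list of three; "twist": the turn about the tool's z in units of 6 degrees (1.0 is 6 degrees); "claw": the opening in per cent of the stroke, from 0 (shut) to 100 (fully open). A call has 1 to 20 rows; each row shifts and turns the commanded pose from where the row before left it, along the tool's axes as they then stand; what a row does not reach is not made up. A row lasts 1/12 s, in which the tool goes at most 41.7 mm and 7.16 degrees, less where a joint would pass 70% of its speed; a pose out of reach is approached as far as the arm can. A call is refused whole if a number of a shift passes 1 or a number of a turn 1, either way. A call with a gripper value outside its range is refused whole. The fingers move at their own pace and stop on an object; FORCE is the grip in N (left out, the last holds). Time passes only in rows, so rows that do not move let the fingers close. It gives the time, the measured TCP pose, the force and the opening at its end, in the units of the state.
- r.get_state(): the state, without advancing time (a new reading comes with each control period).
- r.snapshot(name): name is "scene" or "side" or "wrist"; returns a dict with "img" (480x640x3 uint8, red, green, blue), "fx", "fy", "cx", "cy" (pixels), "origin" and "rotation" of the camera in the world; the wrist camera has in their place "T_tool_cam" (4x4, takes a point from camera to tool coordinates, whose origin is the TCP and whose axes are the flange's). Camera axes: x right, y up, looking along -z (the intrinsics and any distortion apply to the point x, -y, -z); pixel columns grow to the right and rows downward; lengths in m; the calibration is good to about 2 mm. A picture is of the moment at which its call begins: read the wrist's pose just before it. There is no depth.
- r.finish_job(): hands the job in, once; it reports no verdict.
Trained networks look in the newest picture that a camera, given by its name, has taken for a name from the list of things; names that differ only in an ending like _2 or _b are one class to them, and where a whole thing is asked for, a point or a joint stands for the part that bears it (a point fixed in the world has none). Each returns a list of dicts, best first, with "confidence" (0 to 1); they miss things now and then, are a little off and sometimes report something else, mostly with a low value. They report only what shows in the picture. A call takes as long as a camera call.
- r.spot_in(label, camera): "rect" ([left, top, right, bottom] in pixels, round what is visible of it).
- r.spot_point(label, camera): "location" ([row, column] in pixels: a listed point, or the origin of a listed thing).
The state is a dict: "clock": time; "q": joint angles; "qd": joint speeds; "joint_torque": joint torques, N m; "tool_pos": TCP position; "eef_rot": TCP orientation; "contact_force": force on the tool from outside, world axes, zero at the start; "moment": the same for the moment, N m; "opening": opening from 0.0 (shut) to 1.0 (fully open).
Only numpy, scipy, OpenCV 4.12 (cv2) and the standard library are available. Lean on these libraries where they do the work, as an engineer would, in place of code of your own. Each camera call takes 0.05 s, during which the arm holds its last target. There are 200 camera calls.

## Working session

There is one attempt and no reset: what is moved stays moved. The work goes in short steps, Python scripts to look and compute and a shell command to move; the robot and the scene stay as the last step left them, time stands still between calls to the robot, and variables do not carry over. Pictures are saved under pics/ and viewed, about 8 in all and at most 12, crops included, and the job is handed in when it is done.

```bash
mkdir -p pics
cat > h.py <<'E'
import numpy as np, cv2
from scipy.spatial.transform import Rotation as R
from plant import r
def snap(n,f=None):
    s=r.get_state(); d=r.snapshot(n)
    if f: cv2.imwrite('pics/'+f,d['img'][:,:,::-1])
    if 'T_tool_cam' in d:
        T=np.array(d['T_tool_cam']); Rt=R.from_quat(s['eef_rot']).as_matrix()
        d['rotation']=Rt@T[:3,:3]; d['origin']=Rt@T[:3,3]+s['tool_pos']
    d['rotation']=np.array(d['rotation']); d['origin']=np.array(d['origin'])
    return d
def ray(d,row,col):
    v=np.array([(col-d['cx'])/d['fx'],-(row-d['cy'])/d['fy'],-1.])
    v=d['rotation']@v; return d['origin'],v/np.linalg.norm(v)
def tri(rs):
    A=sum(np.eye(3)-np.outer(v,v) for o,v in rs); b=sum((np.eye(3)-np.outer(v,v))@o for o,v in rs)
    p=np.linalg.solve(A,b); return p,[np.linalg.norm(np.cross(p-o,v)) for o,v in rs]
E
python3 - <<'E'
from h import *
s=r.get_state(); print({k:np.round(v,3) for k,v in s.items()})
ds={}
for n in ['scene','side','wrist']:
    ds[n]=snap(n,n+'0.png'); d=ds[n]
    print(n,[k for k in d if k!='img'],d['fx'],np.round(d['origin'],3),np.round(d['rotation'],2).tolist())
for l in ['unit','panel','well_mouth','reset_top','rocker_on_end','dial_mark','handpiece','mug','bottle','nib_tin','pencil']:
    rs=[]
    for n in ds:
        p=r.spot_point(l,n)
        if p:
            print(l,n,np.round(p[0]['location']),round(p[0]['confidence'],2),len(p))
            if p[0]['confidence']>.4: rs.append(ray(ds[n],*p[0]['location']))
    if len(rs)>1: print('  ->',tri(rs))
E
```

```text
{'clock': np.float64(0.0), 'q': array([-1.22 ,  0.69 , -0.194,  1.566,  0.157,  0.902, -0.215]), 'qd': array([ 0.   ,  0.001, -0.   , -0.   , -0.001, -0.   , -0.001]), 'joint_torque': array([ 1.0000e-03, -5.2755e+01, -1.2670e+00, -1.5343e+01, -5.3000e-02,
        7.0000e-03,  0.0000e+00]), 'tool_pos': array([0.195, 0.593, 0.238]), 'eef_rot': array([ 0.158,  0.987, -0.001, -0.   ]), 'contact_force': array([-0.856, -0.112,  0.654]), 'moment': array([ 0.021, -0.025,  0.023]), 'opening': np.float64(1.0)}
scene ['fx', 'fy', 'cx', 'cy', 'origin', 'rotation'] 584.5683257764261 [ 1.224 -0.223  0.905] [0.28, 0.19, 0.54, 0.77]
side ['fx', 'fy', 'cx', 'cy', 'origin', 'rotation'] 619.0482137985624 [0.501 1.068 0.675] [-0.02, 0.51, 0.86, -0.05]
wrist ['fx', 'fy', 'cx', 'cy', 'T_tool_cam', 'rotation', 'origin'] 372.1208706539822 [0.124 0.615 0.385] [[0.31, -0.91, -0.27], [0.95, 0.3, 0.09], [-0.0, -0.28, 0.96]]
unit scene [275. 285.] 0.67 1Traceback (most recent call last):
  File "<stdin>", line 13, in <module>
  File "h.py", line 14, in ray
    v=d['rotation']@v; return d['origin'],v/np.linalg.norm(v)
      ~~~~~~~~~~~~~^~
ValueError: matmul: Input operand 1 has a mismatch in its core dimension 0, with gufunc signature (n?,k),(k,m?)->(n?,m?) (size 3 is different from 4)
```

```bash
sed -i "s/    d\['rotation'\]=np.array(d\['rotation'\]); /    q=np.array(d['rotation']); d['rotation']=R.from_quat(q).as_matrix() if q.shape==(4,) else q\n    /" h.py
python3 - <<'E'
from h import *
ds={}
for n in ['scene','side','wrist']: ds[n]=snap(n)
cv2.imwrite('pics/a.png',np.hstack([cv2.resize(ds[n]['img'],(400,300),interpolation=cv2.INTER_AREA) for n in ['scene','side']])[:,:,::-1])
for n in ds: print(n,np.round(ds[n]['rotation'],2).tolist())
for l in ['unit','panel','well_mouth','reset_top','rocker_on_end','dial_mark','handpiece','mug','bottle','nib_tin','pencil']:
    rs=[]
    for n in ds:
        p=r.spot_point(l,n)
        if p:
            print(l,n,np.round(p[0]['location']),round(p[0]['confidence'],2),len(p))
            if p[0]['confidence']>.4: rs.append(ray(ds[n],*p[0]['location']))
    if len(rs)>1: p,e=tri(rs);print('  ->',np.round(p,4),np.round(e,4))
E
```

```text
scene [[0.34, -0.72, 0.6], [0.94, 0.26, -0.22], [0.0, 0.64, 0.77]]
side [[-0.99, 0.07, -0.09], [-0.11, -0.48, 0.87], [0.01, 0.88, 0.48]]
wrist [[0.31, -0.91, -0.27], [0.95, 0.3, 0.09], [0.0, -0.28, 0.96]]
unit scene [274. 281.] 0.87 1
unit side [260. 343.] 0.78 1
  -> [ 0.5863 -0.0497  0.0012] [0.0002 0.0002]
panel scene [239. 283.] 0.84 2
panel side [229. 358.] 0.63 1
  -> [ 0.561  -0.0375  0.0793] [0.0059 0.0059]
well_mouth scene [274. 422.] 0.16 1
well_mouth side [246. 345.] 0.7 1
reset_top side [289. 419.] 0.6 1
rocker_on_end scene [291. 130.] 0.7 2
rocker_on_end side [288. 420.] 0.6 2
  -> [ 0.3814 -0.3434 -0.2274] [0.0247 0.0247]
dial_mark side [226. 362.] 0.51 1
handpiece scene [246. 193.] 0.6 1
handpiece side [201. 374.] 0.55 1
  -> [ 0.5287 -0.1947  0.0756] [0.0029 0.0029]
mug scene [290. 130.] 0.93 1
mug side [204. 378.] 0.9 2
  -> [ 0.5255 -0.3261  0.0023] [0.0018 0.0018]
bottle scene [276. 424.] 0.56 1
bottle side [330. 278.] 0.79 1
  -> [ 0.6795  0.2046 -0.0007] [0.0021 0.0021]
nib_tin scene [354. 299.] 0.87 1
nib_tin side [252. 272.] 0.69 1
  -> [ 0.7485 -0.0731 -0.0083] [0.0049 0.0049]
pencil scene [204. 299.] 0.66 2
pencil side [288. 422.] 0.45 1
  -> [0.4244 0.0411 0.0022] [0.0022 0.0022]
```

View pics/a.png

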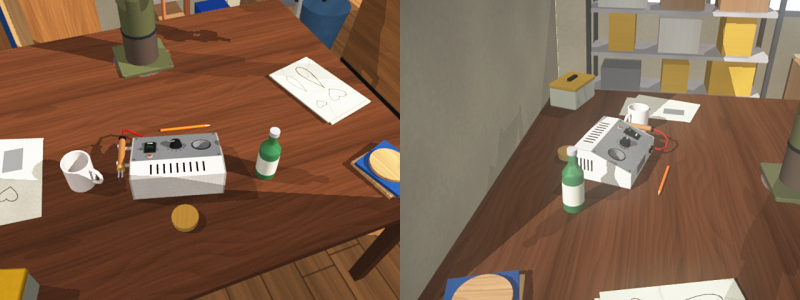

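Pictures show: scene – unit in the centre (≈(285,275) full-res), mug to its left, bottle to its right, tin nearer the camera, pencil in front. The tool yaw already roughly matches the unit. I'll move above it for a wrist view.

```bash
python3 -m jog '[{"translation":[-0.4,-0.4,-0.4],"twist":0,"claw":0},{"translation":[-0.64,-0.63,-0.2],"twist":0,"claw":0},{"translation":[-0.64,-0.63,-0.1],"twist":0,"claw":0},{"translation":[-0.64,-0.63,0],"twist":0,"claw":0},{"translation":[-0.64,-0.63,0],"twist":0,"claw":0},{"translation":[-0.64,-0.63,0],"twist":0,"claw":0},{"translation":[-0.64,-0.63,0],"twist":0,"claw":0},{"translation":[-0.64,-0.63,0],"twist":0,"claw":0},{"translation":[-0.64,-0.63,0],"twist":0,"claw":0},{"translation":[-0.64,-0.63,0],"twist":0,"claw":0},{"translation":[-0.64,-0.63,0],"twist":0,"claw":0},{"translation":[-0.64,-0.63,0],"twist":0,"claw":0},{"translation":[-0.64,-0.63,0],"twist":0,"claw":0},{"translation":[-0.64,-0.63,0],"twist":0,"claw":0},{"translation":[-0.64,-0.63,0],"twist":0,"claw":0},{"translation":[-0.64,-0.63,0],"twist":0,"claw":0},{"translation":[-0.64,-0.63,0],"twist":0,"claw":0},{"translation":[-0.64,-0.63,0],"twist":0,"claw":0},{"translation":[-0.64,-0.63,0],"twist":0,"claw":0},{"translation":[-0.5,-0.5,0],"twist":0,"claw":0}]'
cat > look.py <<'E'
from h import *
import sys
d=snap('wrist',sys.argv[1]); s=r.get_state(); print(np.round(s['tool_pos'],4),np.round(s['eef_rot'],4),np.round(s['contact_force'],2))
print('cam',np.round(d['origin'],3))
for l in ['unit','panel','well_mouth','reset_top','rocker_on_end','dial_mark','handpiece']:
    for p in r.spot_point(l,'wrist')[:2]: print(l,np.round(p['location'],1),round(p['confidence'],2))
for l in ['panel','well_mouth','reset_top','rocker','dial_mark']:
    for p in r.spot_in(l,'wrist')[:1]: print(l,np.round(p['rect'],1),round(p['confidence'],2))
E
python3 look.py w1.png
```

```text
clock: 3.67
tool_pos: [0.5153, -0.0293, 0.2669]
eef_rot: [0.159, 0.987, -0.0, 0.001]
contact_force: [0.1, -0.2, 0.3]
opening: 0.003
[ 0.5175 -0.0353  0.2667] [ 0.1627  0.9867 -0.0022  0.002 ] [ 2.45 -3.53  0.35]
cam [ 0.445 -0.007  0.414]
unit [257.3 324.7] 0.95
panel [259.7 311.4] 0.6
panel [256.9 323.3] 0.58
well_mouth [254.4 404.8] 0.83
reset_top [251.7 400. ] 0.82
dial_mark [259.4 307.7] 0.9
handpiece [272.3 165.7] 0.98
panel [  1.5 247.1 139.  352.9] 0.7
well_mouth [192.9 175.9 466.1 320.3] 0.94
reset_top [390.5 243.8 413.9 258.8] 0.65
rocker [228.5 236.9 262.  282.5] 0.56
dial_mark [307.9 234.2 346.6 275. ] 0.56
```

View pics/w1.png

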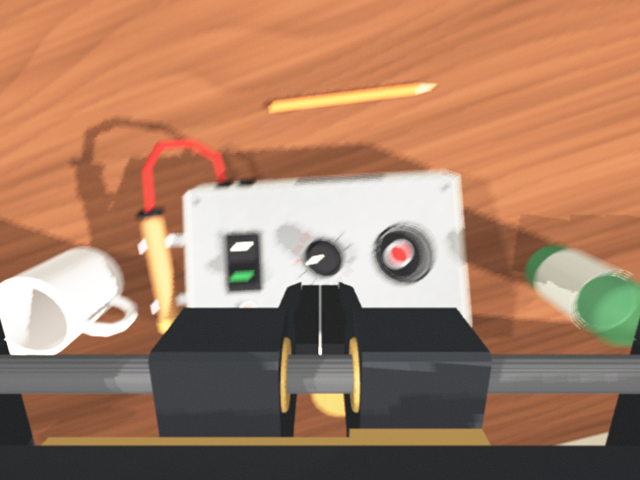

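The shot is motion-blurred (the arm was settling): well at about (404,253), dial (322,258), rocker (243,262). Retaking it still.

```bash
python3 look.py w2.png; python3 -c "
import cv2;i=cv2.imread('pics/w2.png')[160:340,140:500];cv2.imwrite('pics/w2c.png',cv2.resize(i,None,fx=2.2,fy=2.2,interpolation=cv2.INTER_CUBIC))"
```

```text
[ 0.5142 -0.0257  0.2668] [0.1574 0.9875 0.     0.    ] [-0.73 -0.35  0.3 ]
cam [ 0.444 -0.004  0.414]
unit [256.3 321.8] 0.7
unit [276.7  89.1] 0.61
panel [260.  322.8] 0.98
well_mouth [254.4 403.8] 0.66
well_mouth [273.7 159.5] 0.48
reset_top [253.9 397.6] 0.6
rocker_on_end [274.8 240.4] 0.96
dial_mark [259.  302.8] 0.77
handpiece [278.6 161.5] 0.82
panel [185.  180.2 461.9 312. ] 0.69
well_mouth [189.6 181.5 462.6 311.5] 0.66
reset_top [387.7 245.5 406.6 258.7] 0.85
rocker [223.8 236.  254.5 287. ] 0.79
dial_mark [305.9 236.8 343.7 276.9] 0.6
```

View pics/w2c.png

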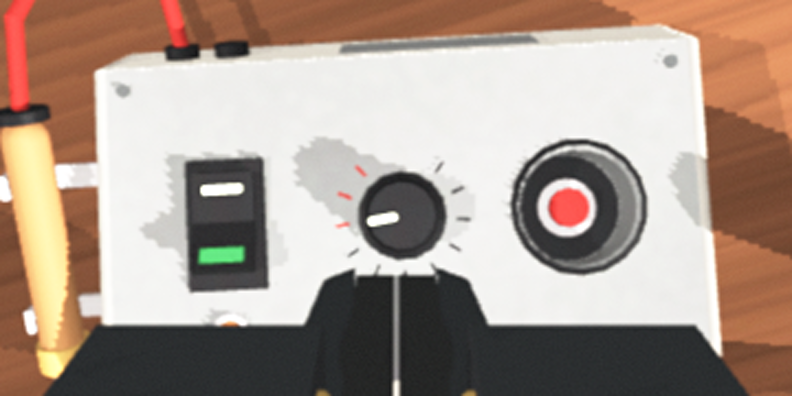

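The crop shows (in full-image pixels) the well at (403.6,253.6), the button at (398,254), the rocker frame at (243,262) with its green end to the rear, and the dial at (322.7,257.7). The rocker is still off. Next I compute positions.

Run:
```python
from h import *
d=snap('wrist'); s=r.get_state()
def at(u,v,z):
    o,w=ray(d,160+v/2.2,140+u/2.2); return o+w*(z-o[2])/w[2]
z0=.0837;c=np.cos(.349)
W=at(580,206,z0);K=at(227,225,z0+.003);D=at(402,215,z0+.019*c);B=at(568,207,z0-.018*c);G=at(222,255,z0+.012+.005)
for n,p in dict(W=W,K=K,D=D,B=B,G=G).items(): print(n,np.round(p,4))
v=W-K; print('dist',np.linalg.norm(v)); 
yaw=np.arctan2(-v[0],v[1]); print('yaw',yaw)
ux=np.array([np.cos(yaw),np.sin(yaw),0]);uy=np.array([-ux[1],ux[0],0])
S=.349; px=ux*np.cos(S)+np.array([0,0,np.sin(S)]); pz=-ux*np.sin(S)+np.array([0,0,np.cos(S)])
M=(W+K)/2; M[2]=z0
for n,p in dict(B=B,D=D,G=G).items(): print(n,np.round([(p-M)@px,(p-M)@uy,(p-M)@pz],4))
Rt=R.from_quat(s['eef_rot']).as_matrix(); tp=s['tool_pos']
print('twist to align tool y with uy (units):',np.degrees(np.arctan2(np.cross(Rt[:,1],uy)@Rt[:,2],Rt[:,1]@uy))/6)
# tool aligned: y=uy,x=-ux,z=down ; TCP = rear corner - 9mm ux
T=np.array([-ux,uy,[0,0,-1]])
def tgt(x,y,z): return M+px*x+uy*y+pz*z-ux*.009
for n,p in dict(above_well=tgt(.002,.075,0)+[0,0,.03],press=tgt(.001,.075,-.024),above_rk=tgt(.016,-.075,.02)+[0,0,.015],rk=tgt(.016,-.075,.007)).items():
    print(n,np.round(p,4),'tool shift units',np.round(T@(p-tp)/.04,2))
np.savez('geo.npz',M=M,ux=ux,uy=uy,px=px,pz=pz)
```

```text
W [0.5764 0.0354 0.0837]
K [ 0.5366 -0.1096  0.0867]
D [ 0.5505 -0.036   0.1016]
B [0.5819 0.0322 0.0668]
G [ 0.5442 -0.1118  0.1007]
dist 0.15038242136136162
yaw -0.2679225203212715
B [ 0.      0.0736 -0.018 ]
D [ 0.0004 -0.0006  0.0189]
G [ 0.0133 -0.0753  0.0133]
twist to align tool y with uy (units): -0.46609625930225246
above_well [0.5695 0.0371 0.1144] tool shift units [-0.91  1.89  3.81]
press [0.5765 0.0352 0.0615] tool shift units [-1.09  1.89  5.13]
above_rk [ 0.5358 -0.1092  0.123 ] tool shift units [-1.07 -1.86  3.59]
rk [ 0.5401 -0.1104  0.0957] tool shift units [-1.18 -1.86  4.27]
```

```bash
python3 -m jog '[{"translation":[0,0,0],"twist":-0.47,"claw":0},{"translation":[-0.27,0.48,0.7],"twist":0,"claw":0},{"translation":[-0.27,0.48,0.7],"twist":0,"claw":0},{"translation":[-0.27,0.48,0.7],"twist":0,"claw":0},{"translation":[-0.26,0.45,0.7],"twist":0,"claw":0},{"translation":[0,0,0.4],"twist":0,"claw":0},{"translation":[0,0,0],"twist":0,"claw":0},{"translation":[0,0,0],"twist":0,"claw":0},{"translation":[0,0,0],"twist":0,"claw":0},{"translation":[0,0,0],"twist":0,"claw":0}]'
cat > st.py <<'E'
from h import *
g=np.load('geo.npz'); s=r.get_state(); Rt=R.from_quat(s['eef_rot']).as_matrix()
tp=np.array(s['tool_pos']); c=tp+g['ux']*.009-g['M']
print('t',round(s['clock'],2),'tcp',np.round(tp,4),'F',np.round(s['contact_force'],1),'rear corner in panel mm',np.round([c@g['px']*1e3,c@g['uy']*1e3,c@g['pz']*1e3],1),'toolz',np.round(Rt[:,2],3),'yaw err',round(float(np.degrees(Rt[:,1]@g['ux'])),2))
E
python3 st.py
python3 -c "
from h import *
d=snap('wrist')
i=d['img'][160:340,140:500][:,:,::-1];cv2.imwrite('pics/w3.png',cv2.resize(i,None,fx=2.2,fy=2.2))"
```

```text
clock: 5.85
tool_pos: [0.5762, 0.0348, 0.1403]
eef_rot: [0.134, 0.991, 0.0, 0.001]
contact_force: [-0.7, -0.4, -0.1]
opening: 0.007
t 5.85 tcp [0.5762 0.0348 0.1403] F [-0.7 -0.4 -0.1] rear corner in panel mm [27.8 74.5 50.1] toolz [ 0.002 -0.    -1.   ] yaw err 0.05
```

View pics/w3.png

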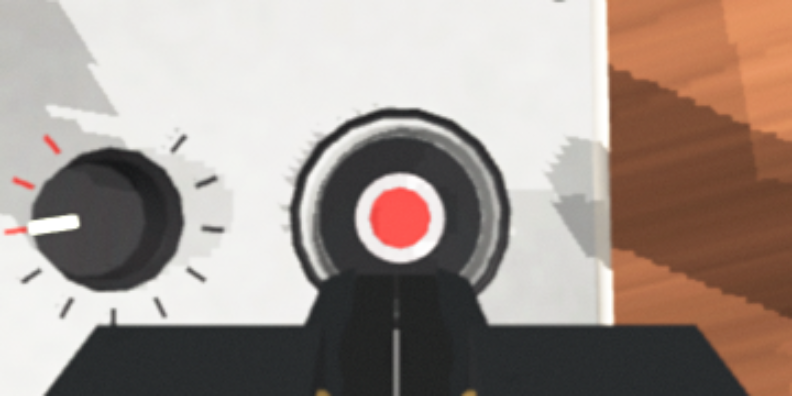

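The well is centred on the finger's column (crop x≈400 against 397), and the button is visible at crop (400,217). One refinement, then descend.

```bash
python3 - <<'E'
from h import *
d=snap('wrist');g=np.load('geo.npz')
def at(u,v,z):
    o,w=ray(d,160+v/2.2,140+u/2.2); p=o+w*(z-o[2])/w[2]-g['M']; return np.round([p@g['px']*1e3,p@g['uy']*1e3,p@g['pz']*1e3],1)
print(at(400,217,.0837-.018*.94), at(400,209,.0837))
o,w=ray(d,160+275/2.2,140+397/2.2); print('front tip edge', at(397,275,.1403))
E
python3 -m jog '[{"translation":[0,0,0.5],"twist":0,"claw":0},{"translation":[0,0,0.5],"twist":0,"claw":0},{"translation":[0,0,0.3],"twist":0,"claw":0},{"translation":[0,0,0],"twist":0,"claw":0},{"translation":[0,0,0],"twist":0,"claw":0},{"translation":[0,0,0],"twist":0,"claw":0}]'; python3 st.py
```

```text
[ -0.5  75.  -17.8] [-2.5 74.9  0.9]
front tip edge [11.  73.9 56.2]
clock: 6.45
tool_pos: [0.5762, 0.0356, 0.0876]
eef_rot: [0.133, 0.991, 0.0, 0.001]
contact_force: [0.8, -0.2, 0.2]
opening: -0.001
t 6.45 tcp [0.5762 0.0356 0.0876] F [ 0.8 -0.2  0.2] rear corner in panel mm [ 9.6 75.3  0.7] toolz [ 0.002  0.    -1.   ] yaw err -0.01
```

```bash
python3 -m jog '[{"translation":[0,0,0.2],"twist":0,"claw":0},{"translation":[0,0,0.2],"twist":0,"claw":0},{"translation":[0,0,0.1],"twist":0,"claw":0},{"translation":[0,0,0],"twist":0,"claw":0},{"translation":[0,0,0],"twist":0,"claw":0}]'; python3 st.py
python3 -m jog '[{"translation":[0,0,0.05],"twist":0,"claw":0},{"translation":[0,0,0],"twist":0,"claw":0},{"translation":[0,0,0],"twist":0,"claw":0}]'; python3 st.py
```

```text
clock: 6.87
tool_pos: [0.5753, 0.0355, 0.0664]
eef_rot: [0.133, 0.991, -0.0, -0.0]
contact_force: [0.1, -0.1, 0.1]
opening: 0.002
t 6.87 tcp [0.5753 0.0355 0.0664] F [ 0.1 -0.1  0.1] rear corner in panel mm [  1.6  75.  -19. ] toolz [-0.001 -0.    -1.   ] yaw err -0.02
clock: 7.12
tool_pos: [0.5757, 0.0355, 0.0649]
eef_rot: [0.133, 0.991, 0.0, 0.0]
contact_force: [0.3, 0.4, 1.7]
opening: 0.005
t 7.12 tcp [0.5757 0.0355 0.0649] F [0.3 0.4 1.7] rear corner in panel mm [  1.4  75.1 -20.5] toolz [ 0.  0. -1.] yaw err -0.02
```

Contact is starting; I continue in small steps.

```bash
for k in 1 2; do python3 -m jog '[{"translation":[0,0,0.05],"twist":0,"claw":0},{"translation":[0,0,0],"twist":0,"claw":0},{"translation":[0,0,0],"twist":0,"claw":0}]' >/dev/null; python3 st.py; done
```

```text
t 7.37 tcp [0.576  0.0355 0.0629] F [ 0.6 -0.2  2. ] rear corner in panel mm [  1.   75.1 -22.5] toolz [ 0.001  0.    -1.   ] yaw err -0.01
t 7.62 tcp [0.5764 0.0354 0.0615] F [ 1.2 -0.3  8.8] rear corner in panel mm [  0.8  75.2 -24. ] toolz [ 0.002 -0.    -1.   ] yaw err -0.01
```

```bash
for k in 1 2; do python3 -m jog '[{"translation":[0,0,0.03],"twist":0,"claw":0},{"translation":[0,0,0],"twist":0,"claw":0},{"translation":[0,0,0],"twist":0,"claw":0}]' >/dev/null; python3 st.py; done
```

```text
t 7.87 tcp [0.5764 0.0354 0.0612] F [-1.  -0.9 15.6] rear corner in panel mm [  0.8  75.2 -24.2] toolz [ 0.002 -0.    -1.   ] yaw err -0.0
t 8.12 tcp [0.5765 0.0354 0.0609] F [-3.3 -0.6 24.1] rear corner in panel mm [  0.8  75.2 -24.5] toolz [ 0.003 -0.    -1.   ] yaw err -0.0
```

Firm stop at 24 mm depth with force rising: the button is home. Retracting straight up and looking.

```bash
python3 -m jog '[{"translation":[0,0,-0.3],"twist":0,"claw":0},{"translation":[0,0,-0.6],"twist":0,"claw":0},{"translation":[0,0,-0.6],"twist":0,"claw":0},{"translation":[0,0,-0.6],"twist":0,"claw":0},{"translation":[0,0,0],"twist":0,"claw":0},{"translation":[0,0,0],"twist":0,"claw":0},{"translation":[0,0,0],"twist":0,"claw":0},{"translation":[0,0,0],"twist":0,"claw":0}]' >/dev/null; python3 st.py
python3 -c "
from h import *
d=snap('wrist')
i=d['img'][160:340,140:500][:,:,::-1];cv2.imwrite('pics/w4.png',cv2.resize(i,None,fx=2.2,fy=2.2))"
```

```text
t 8.78 tcp [0.5743 0.0355 0.141 ] F [ 0.2 -0.1  0.5] rear corner in panel mm [26.2 74.7 51.4] toolz [-0.003 -0.    -1.   ] yaw err -0.04
```

View pics/w4.png

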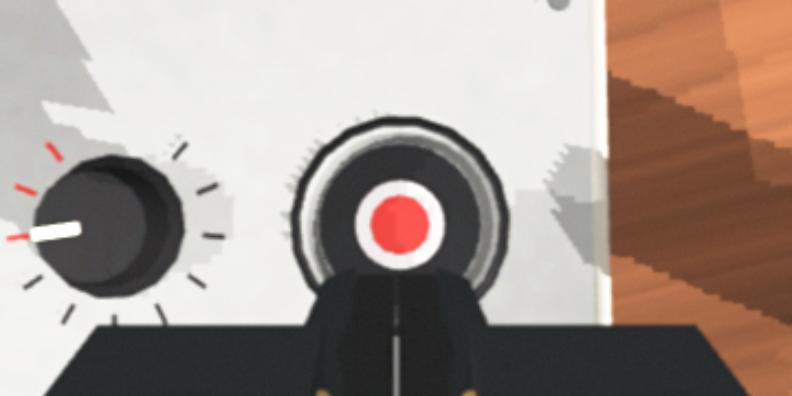

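The well is clear, and the dial pointer and unit are unchanged. Now over to the rocker.

```bash
python3 -m jog '[{"translation":[0,-0.4,-0.2],"twist":0,"claw":0},{"translation":[-0.03,-0.7,0],"twist":0,"claw":0},{"translation":[-0.03,-0.7,0],"twist":0,"claw":0},{"translation":[-0.03,-0.7,0],"twist":0,"claw":0},{"translation":[-0.03,-0.7,0],"twist":0,"claw":0},{"translation":[-0.02,-0.54,0.2],"twist":0,"claw":0},{"translation":[0,0,0],"twist":0,"claw":0},{"translation":[0,0,0],"twist":0,"claw":0},{"translation":[0,0,0],"twist":0,"claw":0},{"translation":[0,0,0],"twist":0,"claw":0}]' >/dev/null; python3 st.py
python3 -c "
from h import *
d=snap('wrist')
i=d['img'][160:340,140:500][:,:,::-1];cv2.imwrite('pics/w5.png',cv2.resize(i,None,fx=2.2,fy=2.2))"
```

```text
t 9.67 tcp [ 0.5419 -0.1081  0.1421] F [-0.   0.9 -0.2] rear corner in panel mm [ 32.9 -72.3  50.2] toolz [ 0.     0.002 -1.   ] yaw err -0.17
```

View pics/w5.png

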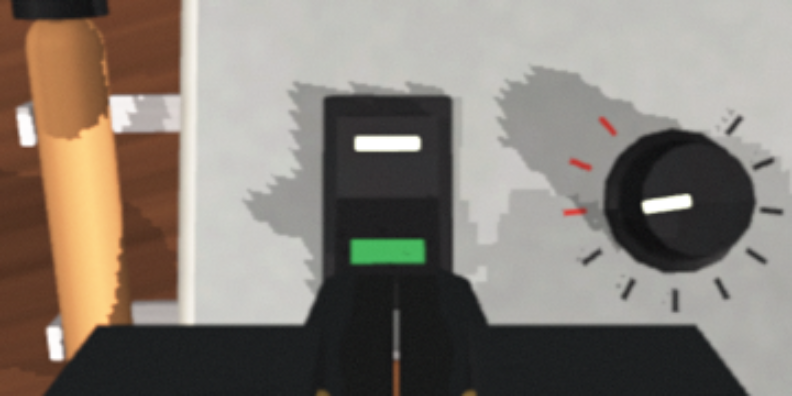

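The finger lines up with the green end (crop (388,251) against fingertip x≈397). Descending.

```bash
python3 -m jog '[{"translation":[0.02,-0.04,0.4],"twist":0,"claw":0},{"translation":[0,0,0.4],"twist":0,"claw":0},{"translation":[0,0,0.1],"twist":0,"claw":0},{"translation":[0,0,0],"twist":0,"claw":0},{"translation":[0,0,0],"twist":0,"claw":0},{"translation":[0,0,0],"twist":0,"claw":0}]' >/dev/null; python3 st.py
for k in 1 2 3; do python3 -m jog '[{"translation":[0,0,0.05],"twist":0,"claw":0},{"translation":[0,0,0],"twist":0,"claw":0},{"translation":[0,0,0],"twist":0,"claw":0}]' >/dev/null; python3 st.py; done
```

```text
t 10.22 tcp [ 0.5409 -0.1111  0.107 ] F [-0.4  0.1  0.3] rear corner in panel mm [ 20.7 -75.5  17.3] toolz [ 0.001  0.    -1.   ] yaw err -0.06
t 10.47 tcp [ 0.5404 -0.1116  0.1046] F [0.7 0.1 0.1] rear corner in panel mm [ 19.6 -76.1  15.2] toolz [ 0.001 -0.    -1.   ] yaw err -0.02
t 10.72 tcp [ 0.5416 -0.1119  0.103 ] F [ 1.5 -1.7  3.7] rear corner in panel mm [ 20.2 -76.1  13.2] toolz [ 0.003 -0.    -1.   ] yaw err -0.0
t 10.97 tcp [ 0.5432 -0.1123  0.1015] F [ 2.7 -2.3  5.9] rear corner in panel mm [ 21.2 -76.   11.2] toolz [ 0.006 -0.001 -1.   ] yaw err 0.01
```

```bash
python3 -m jog '[{"translation":[0.08,0,0.04],"twist":0,"claw":0},{"translation":[0,0,0],"twist":0,"claw":0},{"translation":[0,0,0],"twist":0,"claw":0}]' >/dev/null; python3 st.py
for k in 1 2; do python3 -m jog '[{"translation":[0.02,0,0.05],"twist":0,"claw":0},{"translation":[0,0,0],"twist":0,"claw":0},{"translation":[0,0,0],"twist":0,"claw":0}]' >/dev/null; python3 st.py; done
```

```text
t 11.22 tcp [ 0.5432 -0.1123  0.1011] F [ 6.7 -3.6 10. ] rear corner in panel mm [ 21.1 -76.   10.8] toolz [ 0.013 -0.002 -1.   ] yaw err 0.04
t 11.47 tcp [ 0.5375 -0.1108  0.0974] F [-0.6  0.5 -0.7] rear corner in panel mm [ 14.3 -76.2   9.3] toolz [ 0.002 -0.    -1.   ] yaw err 0.01
t 11.72 tcp [ 0.536  -0.1104  0.0949] F [ 1.2 -0.7  6. ] rear corner in panel mm [ 12.  -76.1   7.6] toolz [ 0.001 -0.    -1.   ] yaw err -0.03
```

```bash
for k in 1 2 3; do python3 -m jog '[{"translation":[-0.02,0,0.03],"twist":0,"claw":0},{"translation":[0,0,0],"twist":0,"claw":0},{"translation":[0,0,0],"twist":0,"claw":0}]' >/dev/null; python3 st.py; done
```

```text
t 11.97 tcp [ 0.5367 -0.1105  0.0942] F [-0.9 -1.5 10.2] rear corner in panel mm [ 12.4 -76.1   6.7] toolz [ 0.001 -0.    -1.   ] yaw err -0.02
t 12.22 tcp [ 0.5368 -0.1106  0.0939] F [-3.6  0.5 20.9] rear corner in panel mm [ 12.5 -76.1   6.3] toolz [ 0. -0. -1.] yaw err -0.03
t 12.47 tcp [ 0.537  -0.1107  0.0936] F [-6.6  0.4 29.8] rear corner in panel mm [ 12.5 -76.1   6. ] toolz [-0.    -0.001 -1.   ] yaw err -0.03
```

Firm stop at about 6–7 mm above the panel, which is the ON height. Lifting clear and checking.

```bash
python3 -m jog '[{"translation":[0,0,-0.2],"twist":0,"claw":0},{"translation":[0,0,-0.6],"twist":0,"claw":0},{"translation":[0,0,-0.7],"twist":0,"claw":0},{"translation":[-0.05,0.6,-0.7],"twist":0,"claw":0},{"translation":[-0.05,0.6,-0.8],"twist":0,"claw":0},{"translation":[0,0.6,-0.8],"twist":0,"claw":0},{"translation":[0,0,-0.4],"twist":0,"claw":0},{"translation":[0.5,0,0],"twist":0,"claw":0},{"translation":[0.5,0,0],"twist":0,"claw":0},{"translation":[0,0,0],"twist":0,"claw":0},{"translation":[0,0,0],"twist":0,"claw":0},{"translation":[0,0,0],"twist":0,"claw":0}]' >/dev/null; python3 st.py
python3 look.py w6.png
python3 - <<'E'
from h import *
i=cv2.imread('pics/w6.png')[160:380,120:520];cv2.imwrite('pics/w6c.png',cv2.resize(i,None,fx=2,fy=2,interpolation=cv2.INTER_CUBIC))
ds={n:snap(n) for n in ['scene','side']}
cv2.imwrite('pics/s6.png',cv2.resize(ds['scene']['img'][180:380,80:480],None,fx=2,fy=2)[:,:,::-1])
for l in ['unit','mug','bottle','nib_tin','pencil','handpiece']:
    rs=[ray(ds[n],*p[0]['location']) for n in ds for p in [r.spot_point(l,n)] if p]
    if len(rs)>1: p,e=tri(rs); print(l,np.round(p,3),np.round(e,3))
E
```

```text
t 13.47 tcp [ 0.5221 -0.0321  0.2586] F [-0.8 -0.6 -0.2] rear corner in panel mm [ 35.9  -4.3 173. ] toolz [-0.001  0.    -1.   ] yaw err -0.02
[ 0.5225 -0.0322  0.2586] [ 1.336e-01  9.910e-01 -0.000e+00 -3.000e-04] [ 0.21 -0.28  0.07]
cam [ 0.451 -0.014  0.406]
unit [249.9 324.6] 0.57
unit [263.7  79.7] 0.42
panel [250.9 323.8] 0.9
well_mouth [256.7 408.3] 0.58
reset_top [249.2 400.4] 0.77
rocker_on_end [268.2 242.2] 0.71
dial_mark [251.7 306.7] 0.59
handpiece [261.2 158.2] 0.86
handpiece [252.1 408.9] 0.69
panel [185.  181.4 466.5 319.2] 0.94
well_mouth [186.  174.1 464.3 317.7] 0.57
reset_top [390.6 245.  409.8 260.2] 0.67
rocker [224.2 230.7 258.7 277.6] 0.74
dial_mark [308.9 231.5 343.6 270.3] 0.78
unit [ 0.586 -0.049 -0.002] [0.002 0.002]
mug [ 0.521 -0.326 -0.01 ] [0.003 0.003]
bottle [ 0.682  0.206 -0.003] [0. 0.]
nib_tin [ 0.749 -0.078 -0.005] [0.001 0.001]
handpiece [ 0.531 -0.195  0.076] [0.002 0.002]
```

View pics/w6c.png

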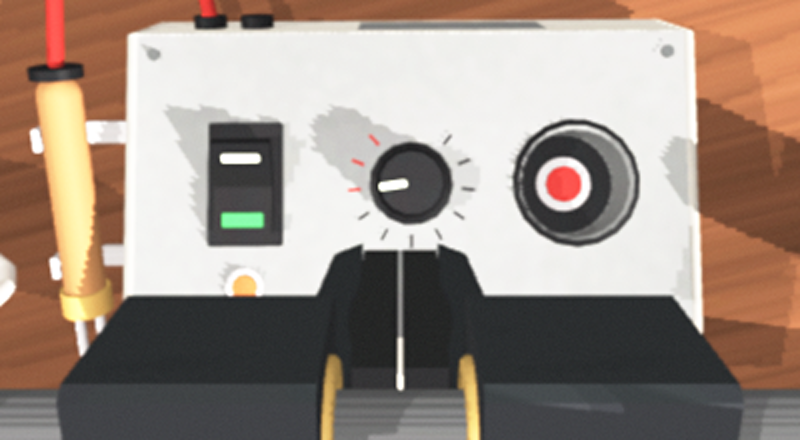

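View pics/s6.png

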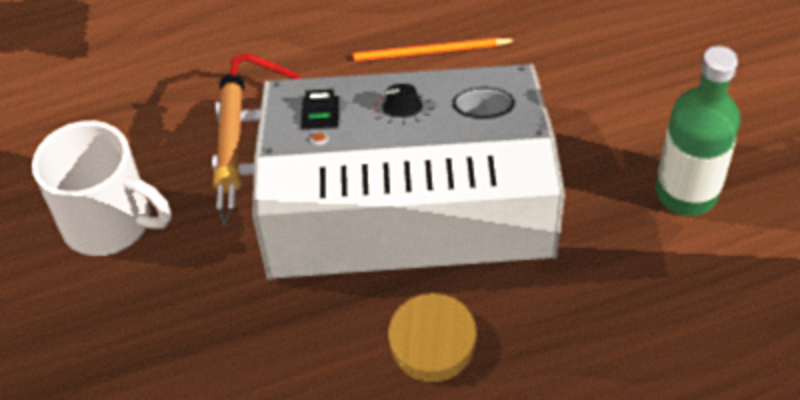

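Both images show the rocker ON (the green face is now the same width as the white bar; it stood taller before). The dial, pencil, mug, bottle and tin are as before. I'll do one numeric check of the button depth from the button/mouth parallax in w2 and w6.

Run:
```python
from h import *
g=np.load('geo.npz'); d=snap('wrist'); T=np.array(d['T_tool_cam'])
for f,tp,q in [('w2.png',[.5142,-.0257,.2668],[.1574,.9875,0,0]),('w6.png',[.5225,-.0322,.2586],[.1336,.991,0,-.0003])]:
    Rt=R.from_quat(q).as_matrix(); C=Rt@T[:3,:3]; o=Rt@T[:3,3]+tp
    def pr(x,y,z):
        v=C.T@(g['M']+g['px']*x+g['uy']*y+g['pz']*z-o); return np.array([d['cx']+d['fx']*v[0]/-v[2], d['cy']-d['fy']*v[1]/-v[2]])
    im=cv2.imread('pics/'+f).astype(int); m=np.zeros(im.shape[:2],bool); w=im[225:285,360:450]
    m[225:285,360:450]=(w[...,2]-w[...,1]>70)&(w[...,2]-w[...,0]>70)
    # dark bezel outer contour
    n,l,st,ce=cv2.connectedComponentsWithStats(m.astype(np.uint8)); k=1+np.argmax(st[1:,4]); 
    print(f,'red centroid',np.round(ce[k],2),'area',st[k,4],'pred18',np.round(pr(0,.075,-.018),2),'pred24',np.round(pr(0,.075,-.024),2),'mouth',np.round(pr(0,.075,0),2), 'pred dist',np.linalg.norm(C.T@(g['M']-o)))
s=r.get_state(); print(s['clock'])
```

```text
w2.png red centroid [398.16 253.86] area 257 pred18 [399.17 254.17] pred24 [397.99 254.27] mouth [402.96 253.86] pred dist 0.35038347307594925
w6.png red centroid [401.51 251.53] area 251 pred18 [403.15 251.12] pred24 [401.77 251.28] mouth [407.58 250.61] pred dist 0.3395218466091532
14.8667
```

```bash
python3 -c "
from h import *
print(r.finish_job())"
```

```text
the job is handed in; nothing more can be done
None
```

I pushed the reset button home with the unit still off, then pressed the green end of the rocker down to ON, lifted clear and handed the job in at about 15 s.

- **Reset button:** it met a firm stop at 24.0–24.5 mm below the panel, with the force rising to 24 N. The picture evidence that it is down is weaker: the before/after shift is about 0.6 px of an expected 1.4 px, and the apparent size has shrunk. I relied mainly on the depth and force.
- **Rocker:** on the first press the fingertip caught near the rocker's rear lip, with about 10 N vertical and 7 N sideways. I moved it a few mm forward and it then went down to a firm stop 6–7 mm above the panel, at up to 30 N. The pictures afterwards show the green face lying flat.
- **Rest of the scene:** the dial pointer looks unchanged. The unit, handpiece, mug, bottle and tin re-measured within about 5 mm horizontally of where they started, which is within measurement noise. The pencil was not re-measured, but it looks unmoved in the picture. At hand-in the arm was about 15 cm above the panel, reading essentially no contact force.

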